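# Close the tortilla drawer and send the plate on to the tomato station

### The arm

A 7-joint arm with a two-finger parallel gripper is mounted at the origin on the work surface. World frame = base frame: x ahead of the robot, y to its left, z up, the work surface at z = 0. Lengths are in mm, angles in rad, forces in N, time in s.
With the tool pointing down it reaches from about 425 to 950 mm from the base axis. Payload 4.7 kg.
Tool frame: the origin (TCP) lies at the very end of the fingers, on their centre line; the grasp point (between the pads) lies 19 mm behind it (arm.pinch_z is the z of the grasp point in the tool frame, in mm); z points along the fingers, y is the line along which they close (so a half turn about z gives the same grasp; the last joint's range is limited). The gripper opens to 85 mm and grips with 20 to 120 N. Pads are 22 mm wide; open, the fingers measure 114 mm over their backs; the gripper's body (76 mm by 85 mm) begins 54 mm behind the grasp point. The pads swing forward as they close: fully open they stand 13 mm farther back than shut.
Start: joints at [-1.297, 0.469, -0.049, 1.532, 0.024, 1.141, -0.082], TCP at [201.24, 644.322, 231.335] pointing down, gripper open.
Joint ranges: [-2.59, 2.59], [-0.33, 1.99], [-1.39, 1.29], [0.1, 2.45], [-1.04, 4.18], [0.21, 1.99], [-2.66, 2.66]. Speed limits (rad/s): [2.57, 2.57, 3.14, 3.14, 3.14, 3.14, 3.14].

### API

Orientations are given as a rotation vector (axis times angle).
In Python, from plant import status, cams, arm, nets gives the robot as it stands.
- The arm moves only by the tool carry_out, never from a script. Its argument "targets" is a list of rows, each a list of 6 numbers: the shift along the tool's x, y, z in m, then the turn, a rotation vector about the tool's x, y, z in units of 8 degrees (1.0 is 8 degrees). A call has 1 to 20 rows; each row shifts and turns the commanded pose from where the row before left it, along the tool's axes as they then stand; what a row does not reach is not made up. A row lasts 1/10 s, in which the tool goes at most 50 mm and 8.59 degrees, less where a joint would pass 70% of its speed; a pose out of reach is approached as far as the arm can. A call with a gripper value outside its range is refused whole. "jaw" is the opening, from 0 (shut) to 1 (fully open), set as the call begins (left out, the last holds). The fingers move at their own pace and stop on an object; "squeeze" is the grip in N (left out, the last holds). Time passes only in rows, so rows that do not move let the fingers close. It gives the time, the measured TCP pose, the force, the opening and the grip force at its end, in the units of the state.
- status.get_obs(): the state, without advancing time (a new reading comes with each control period).
- cams.camera(name): name is "scene" or "top"; returns a dict with "frame" (420x560x3 uint8, blue, green, red), "vfov" (degrees; the focal length in pixels is half the picture's height over the tangent of half this angle, whatever the lens; pixels are square), "cx", "cy" (the principal point, pixels), "k1" (the pictures are not rectified: a ray, as slopes to the right and down, at radius r is drawn at 1 + k1 r^2 times it, then the intrinsics apply), "camera_from_world" (4x4, takes a point from world to camera coordinates). Camera axes: x right, y up, looking along -z (the intrinsics and any distortion apply to the point x, -y, -z); pixel columns grow to the right and rows downward; lengths in mm; the calibration is good to about 2 mm. A picture is of the moment at which its call begins. There is no depth.
- arm.close_job(): hands the job in; it is judged then, once.
Trained networks look in a picture, given as the dict that the camera call returned (one of the last four; its "shot" number tells which), for a name from the list of things; names that differ only in an ending like _2 or _b are one class to them, and where a whole thing is asked for, a point or a joint stands for the part that bears it (a point fixed in the world has none). Each returns a list of dicts, best first, with "conf" (0 to 1); they miss things now and then, are a little off and sometimes report something else, mostly with a low value. They report only what shows in the picture. A call takes as long as a camera call. They do not tell look-alikes from the thing itself.
- nets.cut_out(thing, picture): "region" (420x560 bool, what is visible of it) and "rect" ([left, top, width, height] in pixels, round what is visible of it).
The state is a dict: "time_s": time; "qpos": joint angles; "dq": joint speeds; "effort": joint torques, N m; "eef_pos": TCP position; "ee_rot": TCP orientation; "wrist_force": force on the tool from outside, world axes, zero at the start; "torque": the same for the moment, N m; "gripper_width": opening from 0.0 (shut) to 1.0 (fully open); "grip_force": force on a finger pad.
Only numpy, scipy, OpenCV 4.12 (cv2) and the standard library are available. Lean on these libraries where they do the work, as an engineer would, in place of code of your own. Each camera call takes 0.05 s, during which the arm holds its last target. There are 200 camera calls.

### The job

The tostada on the plating rail needs tomato next: first push the open tortilla drawer fully home until it seats, then push the plate carrier along its rail until it clicks into the station in front of the pan of red tomatoes, without running past that station. Push the carrier itself, not the plate: do not touch the plate, keep it lying flat on the carrier, and leave the other things on the table where they are.

Things in the scene. Friction and masses are not known exactly. Their poses are not given: they have to be found in the camera images.
- rail: fixed plating rail: wooden base 150 x 500 x 20 mm, two steel rods (tops 33 mm above the table), brass detent ridges, end blocks 42 mm high. Origin: centre of the underside, on the table; y runs along the rail, x towards the pans. Stations at y = +100 and -100 mm (black ticks, one pan each); within about 8 mm of a station a sprung ball draws the carrier in
- carrier: plate carrier, an aluminium sled 150 mm across and 170 mm along the rail, sliding on it (about 1 N; 5 N into or out of a station). Origin on the rail's centre line at table height, under the carrier's middle; axes as the rail's; deck 42 mm above. At each end along the rail an upright blue push plate 110 mm wide, top 79 mm above the table, outer face 85 mm from the origin: push on that face
- plate: dark loose plate, 136 mm across, 10 mm high, with one tostada, resting on the carrier's deck between the blue push plates. Origin: centre of its underside. Food top about 24 mm above that
- pan_tomato: steel pan of red tomatoes, fixed, 108 mm (its x) by 176 mm (its y) by 65 mm high, beyond the rail. Origin: centre of its underside. Square with the rail; its middle is exactly in line with one station, 145 mm across the rail from it: the carrier must end there
- pan_lime: steel pan of green lime slices, fixed, same size, in line with the other station: not wanted
- drawer_unit: white countertop drawer unit with a wooden top, fixed: 240 mm deep (x) by 180 mm wide (y) by 100 mm high. Origin: centre of the underside; its drawer opens towards its own -x
- drawer (a joint): opening of the tortilla drawer in m: 0 fully home and seated, up to 0.130 open. It slides with about 1 N; over the last 20 mm it rides over a detent (about 5 N) and is then drawn home
- drawer_pull (a point): middle of the outer edge of the brass pull, a ledge 110 mm long, 16 mm deep and 10 mm thick along the top of the drawer's blue front, 90 mm above the table. The blue front (176 mm wide, from 4 to 98 mm above the table) lies 16 mm behind this point. The drawer is pushed home along the unit's +x
- tomato: a loose whole tomato, 76 mm across, 58 mm high, origin at its underside; leave it alone
- dip_bowl: a small loose white bowl, 96 mm across, 50 mm high, origin at its underside; leave it alone
- sauce: a loose amber sauce bottle, 56 mm across, 130 mm high, origin at its underside; leave it alone
Things that resemble listed ones, but are neither listed nor needed, are in the scene too. There is more than one size of the plate; the one meant has the size given above.

How it is judged (in metres and radians):
On the way, in this order (a step that is already met when the one before it is completed fails the run):
1. the drawer is fully home (within 4 mm) (value of joint drawer below 0.004 m), for 0.2 s.
2. the carrier sits in the tomato station (within 6 mm), drawer still home (y of carrier in the frame of pan_tomato between -0.006 and 0.006 m and value of joint drawer below 0.004 m), for 0.2 s.
At the end, for the whole second after the job is handed in: The drawer is home within 4 mm; the carrier is at rest in the station in front of the tomato pan, within 6 mm along the rail; the plate lies flat (within 0.1 rad) and at rest on the carrier, within 20 mm of its middle (all of step 2 and linear speed of carrier below 0.01 m/s and horizontal distance between plate and carrier below 0.02 m and angle between plate's own z axis and vertical below 0.1 rad and linear speed of plate below 0.02 m/s); the robot touches nothing.
It fails at once if the carrier runs more than 22 mm past the tomato station ((y of pan_tomato in the frame of rail above 0 m and y of carrier in the frame of pan_tomato above 0.022 m) or (y of pan_tomato in the frame of rail below 0 m and y of carrier in the frame of pan_tomato below -0.022 m)).
It fails at once if the robot touches the plate (contact force between any of the fingers, the arm and plate above 0.5 N).
It fails at once if the plate tips or leaves the middle of the carrier by 30 mm (angle between plate's own z axis and vertical above 0.3 rad or horizontal distance between plate and carrier above 0.03 m).
It fails at once if the tomato, the bowl or the sauce bottle is moved more than 25 mm or the bottle is tipped over (distance of any of tomato, dip_bowl, sauce from where it was at the start of the episode above 0.025 m or angle between sauce's own z axis and vertical above 0.4 rad).
It also fails if it takes over 48 s, if anything falls off the work surface, if the arm or the gripper's body presses on something with over 40 N, if the wrist force passes 120 N, or if a joint passes its speed limit or range.

## Working session

There is one attempt and no reset: what is moved stays moved. The work goes in short steps, Python scripts to look and compute and a tool call to move; the robot and the scene stay as the last step left them, time stands still between calls to the robot, and variables do not carry over. Pictures are saved under pics/ and viewed, at most 10 in all, crops included, and the job is handed in when it is done.

Besides the shell and the picture viewer there is one more tool, called after ">>>" as name([rows], argument=value, ...), one row to a line, values as JSON. carry_out: Moves the arm, as the interface text tells. Its arguments: {"type":"object","properties":{"targets":{"type":"array","items":{"type":"array","items":{"type":"number"}}},"jaw":{"type":"number"},"squeeze":{"type":"number"}},"required":["targets"]}

```bash
mkdir -p pics; ls
cat > h.py <<'E'
import numpy as np, cv2
from plant import status, cams, arm, nets
def ray(p,u,v):
    f=p["frame"].shape[0]/2/np.tan(np.radians(p["vfov"])/2)
    K=np.array([[f,0,p["cx"]],[0,f,p["cy"]],[0,0,1.]])
    s=cv2.undistortPoints(np.array([[[u,v]]],float),K,np.array([p["k1"],0,0,0,0.]))[0,0]
    M=np.array(p["camera_from_world"]);R=M[:3,:3]
    return -R.T@M[:3,3], R.T@np.array([s[0],-s[1],-1.])
def atz(p,u,v,z):
    o,d=ray(p,u,v); return o+d*(z-o[2])/d[2]
def proj(p,X):
    f=p["frame"].shape[0]/2/np.tan(np.radians(p["vfov"])/2)
    M=np.array(p["camera_from_world"]);c=M[:3,:3]@np.asarray(X,float)+M[:3,3]
    s=np.array([c[0],-c[1]])/-c[2]; s=s*(1+p["k1"]*(s@s)); return s*f+[p["cx"],p["cy"]]
def tri(p,a,q,b):
    o1,d1=ray(p,*a);o2,d2=ray(q,*b)
    t=np.linalg.lstsq(np.c_[d1,-d2],o2-o1,rcond=None)[0]
    A=o1+t[0]*d1;B=o2+t[1]*d2; return (A+B)/2,np.linalg.norm(A-B)
E
python3 - <<'E'
from h import *
for n in ("scene","top"):
    p=cams.camera(n); im=p["frame"].copy(); print(n,p["vfov"],p["k1"],(-np.array(p["camera_from_world"])[:3,:3].T@np.array(p["camera_from_world"])[:3,3]).round())
    for t in "rail carrier plate pan_tomato pan_lime drawer_unit drawer drawer_pull tomato dip_bowl sauce".split():
        for r in nets.cut_out(t,p)[:3]:
            m=r["region"]; ys,xs=np.nonzero(m)
            print(t,round(r["conf"],2),r["rect"],(xs.mean().round(1),ys.mean().round(1)), cv2.minAreaRect(np.c_[xs,ys].astype(np.float32)))
    cv2.imwrite(f"pics/{n}0.png",cv2.resize(im,(784,588),interpolation=cv2.INTER_CUBIC))
E
```

```text
pics
scene 44.67634187465138 -0.16351175710889423 [1592.  194.  813.]
rail 0.9 [155.0, 211.5, 195.1, 48.0] (np.float64(259.0), np.float64(234.4)) ((249.69277954101562, 236.06222534179688), (197.15740966796875, 45.22953414916992), 0.9655678272247314)
rail 0.51 [203.7, 202.4, 67.3, 47.3] (np.float64(236.3), np.float64(226.2)) ((237.01390075683594, 226.6669158935547), (68.14053344726562, 42.42743682861328), 0.9548412561416626)
carrier 0.88 [204.1, 204.2, 68.5, 41.9] (np.float64(236.6), np.float64(227.4)) ((237.47181701660156, 227.3597412109375), (67.32447814941406, 38.83159255981445), 1.8778774738311768)
plate 0.6 [186.8, 164.4, 51.5, 32.9] (np.float64(211.0), np.float64(180.9)) ((211.5, 181.0), (28.0, 53.0), 90.0)
plate 0.59 [212.6, 209.3, 51.7, 36.2] (np.float64(238.2), np.float64(226.3)) ((238.0, 226.0), (30.0, 52.0), 90.0)
pan_tomato 0.73 [245.6, 244.3, 83.6, 54.9] (np.float64(288.1), np.float64(268.7)) ((288.0, 268.5), (51.0, 78.0), 90.0)
pan_lime 0.66 [166.1, 238.6, 76.7, 52.9] (np.float64(203.6), np.float64(267.0)) ((202.70529174804688, 266.63568115234375), (79.34581756591797, 51
[... 3533 characters left out ...]
4(273.2)) ((313.5, 273.0), (24.0, 25.0), 90.0)
tomato 0.49 [225.1, 136.7, 67.2, 52.2] (np.float64(258.8), np.float64(162.8)) ((258.9427490234375, 162.98690795898438), (40.389854431152344, 59.40302658081055), 76.32869720458984)
dip_bowl 0.91 [184.9, 266.7, 29.7, 29.8] (np.float64(199.6), np.float64(279.5)) ((199.5, 279.5), (33.0, 31.0), 90.0)
sauce 0.83 [415.7, 181.4, 25.3, 20.7] (np.float64(429.2), np.float64(189.6)) ((429.9000244140625, 189.3000030517578), (18.335756301879883, 28.174455642700195), 63.43495178222656)
sauce 0.52 [98.8, 184.9, 68.2, 48.3] (np.float64(133.7), np.float64(209.4)) ((132.47332763671875, 209.13223266601562), (42.00745391845703, 69.73760223388672), 74.84593200683594)
```

View pics/scene0.png

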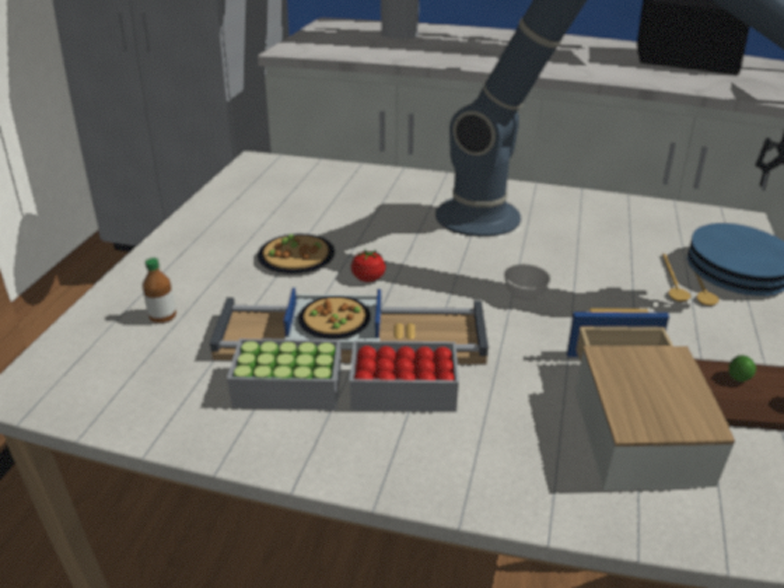

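View pics/top0.png

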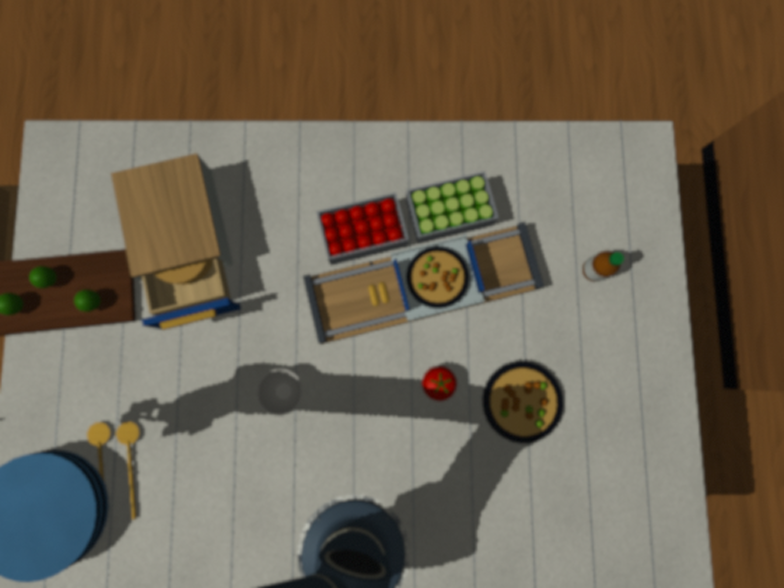

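The scene view shows the drawer unit with its open blue front at about (620,320), and the rail with the carrier and tostada at (335,317). The tomato pan is at (405,372) and the lime pan at (287,372).

The top view shows the carrier at (438,277) with blue push plates at about (402,285) and (473,268). The tomato pan is at (361,226), the lime pan at (452,205) and the drawer pull at (187,318).

What could be mistaken:
- **Plate:** the one on the carrier at (438,277), or the bigger one on the table at (523,400). The first is wanted.
- **Pan:** red at (361,226) or green at (452,205). Red is wanted.
- **Blue things:** the drawer front at (190,313), the push plates, or the stacked dishes at (50,515).

The carrier has to go towards image left, so I push on its right-hand plate.

```bash
cat > m.py <<'E'
from h import *
from scipy.optimize import least_squares
T=cams.camera("top");S=cams.camera("scene")
def R(a): return np.array([[np.cos(a),-np.sin(a)],[np.sin(a),np.cos(a)]])
def boxpts(c,a,lx,ly,z0,z1,off=(0,0)):
    return [np.r_[R(a)@(np.array([sx*lx/2,sy*ly/2])+off)+c,z] for sx in(-1,1) for sy in(-1,1) for z in(z0,z1)]
def hull(p,P): return cv2.convexHull(np.array([proj(p,x) for x in P],np.float32))[:,0]
def best(t,p,x=None): return nets.cut_out(t,p)[0]["region"]
def fit(masks,x0,pts):
    # compare support of hull with support of mask in 24 directions
    D=np.array([[np.cos(t),np.sin(t)] for t in np.arange(24)*np.pi/12])
    sup=[]
    for p,m in masks:
        n,l,s,_=cv2.connectedComponentsWithStats(m.astype(np.uint8)); m=l==1+np.argmax(s[1:,4])
        ys,xs=np.nonzero(m); sup.append(((np.c_[xs,ys]@D.T).max(0)))
    f=lambda v:np.concatenate([(hull(p,pts(v))@D.T).max(0)-s for (p,_),s in zip(masks,sup)])
    r=least_squares(f,x0,x_scale=[10,10,.1],loss="soft_l1"); return r.x,np.sqrt(np.mean(r.fun**2))
a0=np.radians(13)
res={}
c0=lambda u,v,z:atz(T,u,v,z)[:2]
for t,uv in(("pan_tomato",(259,163)),("pan_lime",(322,147.5))):
    res[t],e=fit([(T,best(t,T)),(S,best(t,S))],[*c0(*uv,65),a0],lambda v:boxpts(v[:2],v[2],108,176,0,65)); print(t,res[t].round(3),e.round(2))
t="rail";res[t],e=fit([(T,best(t,T))],[*c0(302,201,20),a0],lambda v:boxpts(v[:2],v[2],150,500,0,42)); print(t,res[t].round(3),e)
t="carrier";res[t],e=fit([(T,best(t,T)),],[*c0(312,198,42),a0],lambda v:boxpts(v[:2],v[2],150,170,20,42)+boxpts(v[:2],v[2],110,170,20,79)); print(t,res[t].round(3),e)
E
cat > m2.py <<'E'
from m import *
# blue things, top and scene
for p,n in((T,"top"),(S,"scene")):
    h=cv2.cvtColor(p["frame"],cv2.COLOR_BGR2HSV); m=cv2.inRange(h,(105,110,40),(130,255,255))
    k,l,s,c=cv2.connectedComponentsWithStats(m)
    for i in range(1,k):
        if 15<s[i,4]<900:
            ys,xs=np.nonzero(l==i); print(n,s[i],c[i].round(1),[cv2.boxPoints(cv2.minAreaRect(np.c_[xs,ys].astype(np.float32))).round(1).tolist()])
im=np.hstack([cv2.resize(T["frame"][170:240,90:180],(400,311),interpolation=cv2.INTER_CUBIC),cv2.resize(T["frame"][150:250,280:380],(311,311),interpolation=cv2.INTER_CUBIC)])
im2=np.hstack([cv2.resize(S["frame"][205:265,395:485],(400,267),interpolation=cv2.INTER_CUBIC),cv2.resize(S["frame"][195:262,190:268],(311,267),interpolation=cv2.INTER_CUBIC)])
cv2.imwrite("pics/crop1.png",np.vstack([im,im2]))
pt,pl,ra,ca=(res[k] for k in("pan_tomato","pan_lime","rail","carrier"))
a=np.mean([pt[2],pl[2],ra[2],ca[2]]);print("pan-pan dist",np.linalg.norm(pt[:2]-pl[:2]),"angle from pans",np.arctan2(*(-(pt-pl)[:1]),(pt-pl)[1]))
print("carrier y in tomato frame",(R(pt[2]).T@(ca[:2]-pt[:2])),(R(ra[2]).T@(pt[:2]-ra[:2])))
E
python3 m2.py
```

```text
pan_tomato [ 6.83191e+02 -2.20410e+01  2.26000e-01] 0.82
pan_lime [ 7.32929e+02 -2.07078e+02  2.27000e-01] 2.21
rail [ 5.66444e+02 -1.51995e+02  2.27000e-01] 50.484481372692784
carrier [ 5.71776e+02 -1.80799e+02  2.27000e-01] 0.9749296544284506
top [334 173  12  35 135] [339.2 190.8] [[[332.1000061035156, 173.8000030517578], [336.1000061035156, 172.6999969482422], [345.70001220703125, 206.5], [341.79998779296875, 207.60000610351562]]]
top [282 187  10  34  82] [286.6 203.9] [[[281.29998779296875, 187.1999969482422], [283.3999938964844, 186.60000610351562], [291.70001220703125, 219.8000030517578], [289.6000061035156, 220.39999389648438]]]
top [102 213  63  20 307] [134.6 222. ] [[[101.69999694824219, 227.60000610351562], [163.1999969482422, 211.89999389648438], [164.89999389648438, 218.5], [103.30000305175781, 234.1999969482422]]]
scene [531  19  29  23 397] [543.9  32.2] [[[530.7000122070312, 37.79999923706055], [533.5999755859375, 18.5], [561.7000122070312, 22.700000762939453], [558.7999877929688, 42.0]]]
scene [203 208   8  30 104] [206.7 222.9] [[[200.8000030517578, 235.89999389648438], [207.8000030517578, 207.6999969482422], [212.3000030517578, 208.8000030517578], [205.1999969482422, 237.10000610351562]]]
scene [268 208   4  27  47] [269.4 222.7] [[[267.0, 233.8000030517578], [270.0, 208.0], [272.6000061035156, 208.3000030517578], [269.6000061035156, 234.10000610351562]]]
scene [406 223  71  31 624] [437.4 229.6] [[[406.0, 223.0], [476.0, 223.0], [476.0, 253.0], [406.0, 253.0]]]
pan-pan dist 191.60553862596953 angle from pans 0.2625933029786568
carrier y in tomato frame [-144.21351617 -129.69133931] [142.98802323 100.36120717]
```

View pics/crop1.png

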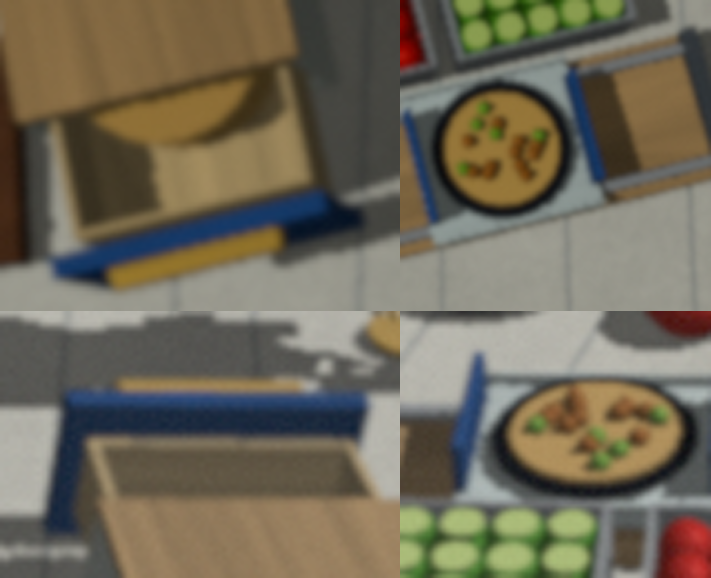

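The crop confirms the choice. The dark plate with one tostada sits between the blue push plates, with the push face on the right (lime side). The brass pull edge runs from about (110,287) to (283,245) in the crop, which is (114.8,234.6) to (153.7,225.1) in the full top picture. The carrier is 130 mm from the tomato station.

Run:
```python
from h import *
T=cams.camera("top")
h=cv2.cvtColor(T["frame"],cv2.COLOR_BGR2HSV); m=cv2.inRange(h,(15,130,90),(28,255,255)); m[:215]=0;m[245:]=0;m[:,:100]=0;m[:,180:]=0
k,l,s,c=cv2.connectedComponentsWithStats(m);i=1+np.argmax(s[1:,4]);ys,xs=np.nonzero(l==i);print(s[i])
b=cv2.boxPoints(cv2.minAreaRect(np.c_[xs,ys].astype(np.float32)));b=b[np.argsort(b[:,1])]
for q in b: print(q,atz(T,*q,95).round(1))
for q in [(114.8,234.6),(153.7,225.1)]: print(atz(T,*q,95).round(1))
A=atz(T,101.7,228,98);B=atz(T,163.2,212,98);print("front far top",A,B,np.arctan2(A[0]-B[0],-(A[1]-B[1])))
# wooden top corners seen in view (px/1.4)
for q in [(113,172),(198,155),(219,262),(131,276)]: print(atz(T,q[0]/1.4,q[1]/1.4,100).round(1))
o=status.get_obs();print(o["eef_pos"],o["ee_rot"],cv2.Rodrigues(np.array(o["ee_rot"]))[0].round(3),o["time_s"])
for n,q,z in(("tomato",(313.5,273),30),("bowl",(199.5,279.5),40),("sauce",(429,189.6),70)):print(n,atz(T,*q,z).round())
```

```text
[114 222  39  13 170]
[151.79016 221.1082 ] [499.  279.5  95. ]
[152.83936 225.56721] [486.3 276.1  95. ]
[113.55411 230.1049 ] [474.4 384.9  95. ]
[114.6033  234.56392] [461.8 381.4  95. ]
[461.7 380.8  95. ]
[487.6 273.7  95. ]
front far top [480.28389108 416.83267285  98.        ] [524.35843058 247.51129218  98.        ] -2.8869425930895725
[786.9 493.  100. ]
[824.  320.2 100. ]
[595.7 268.5 100. ]
[567.8 443.5 100. ]
[201.25947662 644.32718056 231.36260431] [4.73753218e-01 3.10565275e+00 1.50260492e-04] [[-0.955  0.298  0.   ]
 [ 0.298  0.955  0.   ]
 [ 0.     0.    -1.   ]] 1.65
tomato [ 348. -182.   30.]
bowl [333. 152.  40.]
sauce [ 590. -527.   70.]
```

>>> carry_out([
  [0, 0, 0, 0, 0, -0.944],
  [0, 0, 0, 0, 0, -0.944],
  [0, 0, 0, 0, 0, -0.944],
  [0, 0, 0, 0, 0, -0.944],
  [-0.0145, -0.037, 0.003, 0, 0, 0],
  [-0.0145, -0.037, 0.003, 0, 0, 0],
  [-0.0145, -0.037, 0.003, 0, 0, 0],
  [-0.0145, -0.037, 0.003, 0, 0, 0],
  [-0.0145, -0.037, 0.003, 0, 0, 0],
  [-0.0145, -0.037, 0.003, 0, 0, 0],
  [-0.0145, -0.037, 0.003, 0, 0, 0],
  [-0.0145, -0.037, 0.003, 0, 0, 0],
  [-0.0145, -0.037, 0.003, 0, 0, 0],
  [-0.0145, -0.037, 0.003, 0, 0, 0],
  [0, 0, 0, 0, 0, 0],
  [0, 0, 0, 0, 0, 0],
], jaw=0)

```text
time_s: 3.25
eef_pos: [425.5, 315.2, 201.4]
ee_rot: [-0.348, 3.122, 0.001]
wrist_force: [-0.8, 0.9, 0.6]
gripper_width: -0.002
grip_force: 0.0
```

>>> carry_out([
  [0, 0, 0.031, 0, 0, 0],
  [0, 0, 0.031, 0, 0, 0],
  [0, 0, 0.032, 0, 0, 0],
  [0, 0, 0.032, 0, 0, 0],
  [-0.012, 0, 0, 0, 0, 0],
  [-0.012, 0, 0, 0, 0, 0],
  [-0.01, 0, 0, 0, 0, 0],
  [-0.01, 0, 0, 0, 0, 0],
  [-0.01, 0, 0, 0, 0, 0],
  [-0.01, 0, 0, 0, 0, 0],
  [0, 0, 0, 0, 0, 0],
])

```text
time_s: 4.35
eef_pos: [489.6, 330.3, 75.8]
ee_rot: [-0.35, 3.119, 0.001]
wrist_force: [-0.3, 0.9, -0.1]
gripper_width: -0.001
grip_force: 0.0
```

Run:
```python
from h import *
p=cams.camera("scene");q=cams.camera("top")
cv2.imwrite("pics/d1.png",np.hstack([cv2.resize(p["frame"][180:300,380:540],(400,300),interpolation=cv2.INTER_CUBIC),cv2.resize(q["frame"][150:255,80:220],(400,300),interpolation=cv2.INTER_CUBIC)]))
```

```text
(no output)
```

View pics/d1.png

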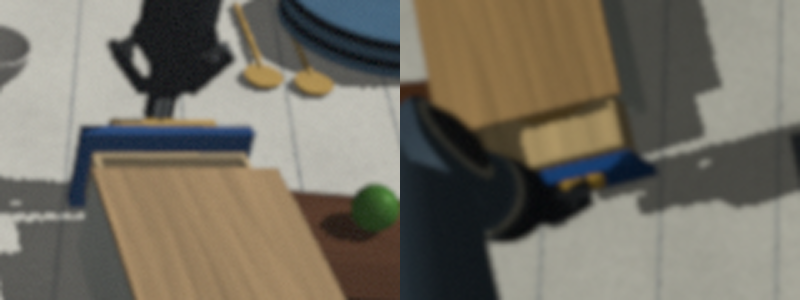

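The left part shows the fingers behind the brass pull at (160,110) and the drawer partly closed; the push is working. Continuing.

>>> carry_out([
  [-0.008, 0, 0, 0, 0, 0],
  [-0.008, 0, 0, 0, 0, 0],
  [-0.008, 0, 0, 0, 0, 0],
  [-0.008, 0, 0, 0, 0, 0],
  [-0.008, 0, 0, 0, 0, 0],
  [-0.005, 0, 0, 0, 0, 0],
  [0, 0, 0, 0, 0, 0],
])

```text
time_s: 5.15
eef_pos: [531.4, 340.6, 75.2]
ee_rot: [0.352, -3.121, -0.001]
wrist_force: [-2.8, 0.7, 0.4]
gripper_width: 0.003
grip_force: 1.1
```

>>> carry_out([
  [-0.004, 0, 0, 0, 0, 0],
  [-0.004, 0, 0, 0, 0, 0],
  [0, 0, 0, 0, 0, 0],
])

```text
time_s: 5.45
eef_pos: [541.0, 341.7, 75.6]
ee_rot: [-0.35, 3.119, 0.0]
wrist_force: [0.3, 0.3, 0.3]
gripper_width: 0.003
grip_force: 0.0
```

>>> carry_out([
  [-0.004, 0, 0, 0, 0, 0],
  [-0.003, 0, 0, 0, 0, 0],
  [0, 0, 0, 0, 0, 0],
])

```text
time_s: 5.75
eef_pos: [547.0, 343.3, 75.5]
ee_rot: [-0.35, 3.121, 0.0]
wrist_force: [0.6, -0.7, 0.7]
gripper_width: -0.006
grip_force: 0.0
```

>>> carry_out([
  [-0.004, 0, 0, 0, 0, 0],
  [-0.004, 0, 0, 0, 0, 0],
  [0, 0, 0, 0, 0, 0],
])

```text
time_s: 6.05
eef_pos: [548.1, 344.1, 74.7]
ee_rot: [0.352, -3.109, 0.006]
wrist_force: [-13.4, -4.5, 9.1]
gripper_width: -0.003
grip_force: 6.7
```

>>> carry_out([
  [-0.003, 0, 0, 0, 0, 0],
  [-0.003, 0, 0, 0, 0, 0],
  [0, 0, 0, 0, 0, 0],
])

```text
time_s: 6.35
eef_pos: [548.0, 344.1, 74.5]
ee_rot: [0.353, -3.097, 0.012]
wrist_force: [-25.4, -9.2, 19.0]
gripper_width: -0.001
grip_force: 13.7
```

>>> carry_out([
  [0.03, 0, 0, 0, 0, 0],
  [0.04, 0, 0, 0, 0, 0],
  [0, 0, -0.04, 0, 0, 0],
  [0, 0, -0.04, 0, 0, 0],
  [0, 0, -0.04, 0, 0, 0],
  [0.0025, -0.04, 0, 0, 0, 0],
  [0.0025, -0.04, 0, 0, 0, 0],
  [0.0025, -0.04, 0, 0, 0, 0],
  [0.0025, -0.04, 0, 0, 0, 0],
  [0.0025, -0.04, 0, 0, 0, 0],
  [0.0025, -0.04, 0, 0, 0, 0],
  [0.0025, -0.04, 0, 0, 0, 0],
  [0.0025, -0.04, 0, 0, 0, 0],
  [0.0025, -0.04, 0, 0, 0, 0],
  [0.0025, -0.04, 0, 0, 0, 0],
  [0.0025, -0.04, 0, 0, 0, 0],
  [0.0025, -0.04, 0, 0, 0, 0],
  [0.0025, -0.04, 0, 0, 0, 0],
  [0.0025, -0.04, 0, 0, 0, 0],
  [0.0025, -0.04, 0, 0, 0, 0],
])

```text
time_s: 8.35
eef_pos: [588.5, -264.0, 195.4]
ee_rot: [-0.352, 3.121, -0.0]
wrist_force: [1.2, 1.2, -0.1]
gripper_width: 0.003
grip_force: 0.0
```

>>> carry_out([
  [0, -0.046, 0, 0, 0, 0],
  [0, 0, 0, 0, 0, 0],
  [0, 0, 0, 0, 0, 0],
])

```text
time_s: 8.65
eef_pos: [598.1, -308.6, 194.8]
ee_rot: [0.348, -3.122, 0.0]
wrist_force: [0.4, 1.0, -1.0]
gripper_width: -0.001
grip_force: 0.0
```

Run:
```python
from h import *
p=cams.camera("scene");q=cams.camera("top")
cv2.imwrite("pics/d2.png",np.hstack([cv2.resize(p["frame"][120:330,140:500],(400,233),interpolation=cv2.INTER_CUBIC),cv2.resize(q["frame"][90:265,80:380],(400,233),interpolation=cv2.INTER_CUBIC)]))
```

```text
(no output)
```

View pics/d2.png

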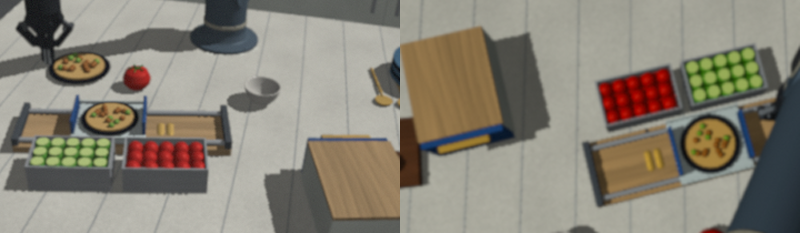

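The drawer is home: its front is flush with the unit in both views, at (345,138) and (465,143). The gripper is beyond the carrier's lime-side push plate. Next I descend and push.

>>> carry_out([
  [0, 0, 0.036, 0, 0, 0],
  [0, 0, 0.036, 0, 0, 0],
  [0, 0, 0.036, 0, 0, 0],
  [0, 0, 0.035, 0, 0, 0],
  [0, 0, 0, 0, 0, 0],
  [0, 0.01, 0, 0, 0, 0],
  [0, 0.008, 0, 0, 0, 0],
  [0, 0.004, 0, 0, 0, 0],
  [0, 0.004, 0, 0, 0, 0],
  [0, 0.004, 0, 0, 0, 0],
  [0, 0.004, 0, 0, 0, 0],
  [0, 0.004, 0, 0, 0, 0],
  [0, 0.004, 0, 0, 0, 0],
  [0, 0, 0, 0, 0, 0],
])

```text
time_s: 10.15
eef_pos: [588.8, -265.1, 52.0]
ee_rot: [0.353, -3.121, -0.002]
wrist_force: [0.6, 0.2, -0.6]
gripper_width: 0.003
grip_force: 0.0
```

>>> carry_out([
  [0, 0.005, 0, 0, 0, 0],
  [0, 0.005, 0, 0, 0, 0],
  [0, 0.005, 0, 0, 0, 0],
  [0, 0.005, 0, 0, 0, 0],
  [0, 0.005, 0, 0, 0, 0],
  [0, 0.005, 0, 0, 0, 0],
  [0, 0.005, 0, 0, 0, 0],
  [0, 0.005, 0, 0, 0, 0],
])

```text
time_s: 10.95
eef_pos: [580.1, -226.7, 52.2]
ee_rot: [0.352, -3.122, -0.0]
wrist_force: [-0.7, -0.9, -0.4]
gripper_width: 0.0
grip_force: 0.6
```

```bash
cat > c.py <<'E'
from h import *
from scipy.optimize import minimize_scalar
# carrier position from the blue push plates in the scene view, and from plate mask
v=np.array([-np.sin(.226),np.cos(.226)]);st=np.array([541.9,-54.5])
p=cams.camera("scene");q=cams.camera("top")
for n,im in(("scene",p),("top",q)):
    for t in("carrier","plate"):
        for r in nets.cut_out(t,im)[:2]:
            x,y,w,hh=r["rect"];X=atz(im,x+w/2,y+hh/2,52)[:2];print(n,t,round(r["conf"],2),r["rect"],"along",((X-st)@v).round(1))
    h=cv2.cvtColor(im["frame"],cv2.COLOR_BGR2HSV); m=cv2.inRange(h,(105,110,40),(130,255,255)); k,l,s,c=cv2.connectedComponentsWithStats(m)
    for i in range(1,k):
        if 15<s[i,4]<300: print(n,"blue",s[i],((atz(im,*c[i],68)[:2]-st)@v).round(1))
o=status.get_obs();d=np.array(o["eef_pos"])[:2]-st;print("tcp along",d@v,"implied carrier",d@v+14.5+85,o["wrist_force"])
import sys
if len(sys.argv)>1: cv2.imwrite(sys.argv[1],np.hstack([cv2.resize(p["frame"][150:300,140:380],(400,250),interpolation=cv2.INTER_CUBIC),cv2.resize(q["frame"][110:260,200:400],(400,300),interpolation=cv2.INTER_CUBIC)[:250]]))
E
python3 c.py pics/e1.png
```

```text
scene carrier 0.92 [226.1, 205.0, 64.6, 45.6] along -77.9
scene plate 0.95 [233.0, 209.1, 54.0, 31.2] along -74.7
scene plate 0.9 [184.1, 170.9, 53.7, 20.8] along -234.0
scene blue [299   0   6  16  57] 46.1
scene blue [289 210   3  22  33] 2.4
scene blue [224 212   6  26  96] -158.7
top carrier 0.72 [416.0, 181.1, 29.4, 17.0] along -484.5
top carrier 0.69 [262.4, 172.1, 56.8, 59.8] along -63.8
top plate 0.56 [268.9, 180.5, 45.7, 44.5] along -66.0
top plate 0.56 [345.0, 253.5, 59.7, 65.4] along -243.1
top blue [316 177   5  10  28] -155.4
top blue [264 191  10  34  57] 5.3
tcp along -176.7507774393749 implied carrier -77.2507774393749 [-0.17976134 -0.36033077  0.4702231 ]
```

View pics/e1.png

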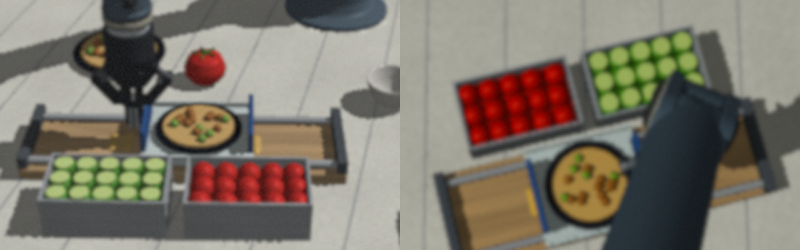

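The fingers are on the lime-side push plate at about (135,115), the plate is centred and untouched, and the carrier is about 77 mm short of the station. I push on, slowing near the detent.

>>> carry_out([
  [0, 0.005, 0, 0, 0, 0],
  [0, 0.005, 0, 0, 0, 0],
  [0, 0.005, 0, 0, 0, 0],
  [0, 0.005, 0, 0, 0, 0],
  [0, 0.005, 0, 0, 0, 0],
  [0, 0.005, 0, 0, 0, 0],
  [0, 0.005, 0, 0, 0, 0],
  [0, 0.005, 0, 0, 0, 0],
  [0, 0.005, 0, 0, 0, 0],
  [0, 0.004, 0, 0, 0, 0],
  [0, 0.003, 0, 0, 0, 0],
  [0, 0.002, 0, 0, 0, 0],
  [0, 0, 0, 0, 0, 0],
])

```text
time_s: 12.55
eef_pos: [568.3, -173.8, 52.2]
ee_rot: [-0.353, 3.122, 0.001]
wrist_force: [0.3, -0.9, 0.5]
gripper_width: 0.005
grip_force: 0.0
```

>>> carry_out([
  [0, 0.002, 0, 0, 0, 0],
  [0, 0.002, 0, 0, 0, 0],
  [0, 0, 0, 0, 0, 0],
])

```text
time_s: 12.85
eef_pos: [567.7, -171.2, 52.4]
ee_rot: [-0.351, 3.121, -0.002]
wrist_force: [1.7, -2.3, -1.3]
gripper_width: 0.002
grip_force: 1.2
```

>>> carry_out([
  [0, 0.002, 0, 0, 0, 0],
  [0, 0.002, 0, 0, 0, 0],
  [0, 0, 0, 0, 0, 0],
])

```text
time_s: 13.15
eef_pos: [566.8, -167.5, 52.4]
ee_rot: [-0.351, 3.121, -0.002]
wrist_force: [2.1, -3.6, -0.9]
gripper_width: -0.002
grip_force: 1.7
```

```bash
python3 c.py | egrep "blue|tcp|plate 0.[6-9]"
```

```text
scene plate 0.67 [259.3, 212.9, 49.3, 28.6] along -12.5
scene blue [301   0  12  16 126] 86.8
scene blue [313 211   3  29  55] 63.4
scene blue [248 213   5  24  73] -98.4
top plate 0.91 [345.5, 256.8, 57.7, 60.9] along -240.9
top plate 0.69 [254.9, 183.1, 37.3, 48.4] along -10.0
top blue [244 196  10  34  63] 64.4
tcp along -115.09861662833333 implied carrier -15.598616628333332 [ 2.06106196 -2.7158831  -1.45745842]
```

Force is rising on the detent ramp with about 16 mm to go. I use small steps.

>>> carry_out([
  [0, 0.0015, 0, 0, 0, 0],
  [0, 0.0015, 0, 0, 0, 0],
  [0, 0, 0, 0, 0, 0],
])

```text
time_s: 13.75
eef_pos: [565.1, -162.2, 52.1]
ee_rot: [0.353, -3.12, -0.003]
wrist_force: [-0.2, 0.1, 0.6]
gripper_width: 0.003
grip_force: 0.0
```

>>> carry_out([
  [0, 0.0015, 0, 0, 0, 0],
  [0, 0.0015, 0, 0, 0, 0],
  [0, 0, 0, 0, 0, 0],
])

```text
time_s: 14.05
eef_pos: [564.7, -159.9, 52.1]
ee_rot: [0.353, -3.121, -0.002]
wrist_force: [0.2, 0.4, -0.2]
gripper_width: -0.001
grip_force: 0.0
```

>>> carry_out([
  [0, 0.0015, 0, 0, 0, 0],
  [0, 0, 0, 0, 0, 0],
])

```text
time_s: 14.25
eef_pos: [564.6, -159.0, 52.2]
ee_rot: [0.352, -3.121, -0.001]
wrist_force: [0.2, 1.1, -0.4]
gripper_width: -0.001
grip_force: 0.0
```

```bash
python3 c.py | egrep "blue|tcp|plate 0.[6-9]"
```

```text
scene plate 0.87 [183.2, 165.4, 48.6, 31.3] along -244.5
scene plate 0.62 [266.0, 210.6, 49.1, 32.7] along 4.5
scene blue [303   0  11  16 105] 97.2
scene blue [319 209   4  30  55] 81.0
scene blue [256 212   4  25  58] -79.9
top plate 0.88 [246.3, 186.1, 42.2, 47.6] along 9.5
top plate 0.67 [345.1, 256.2, 59.7, 62.6] along -242.4
top blue [238 198  10  34  66] 81.9
tcp along -107.45615612015725 implied carrier -7.956156120157246 [0.0310855  0.02983525 0.3978281 ]
```

It clicked in: the force fell to zero and the carrier moved ahead to about 0 mm. I retreat and check.

>>> carry_out([
  [0, -0.02, 0, 0, 0, 0],
  [0, -0.03, 0, 0, 0, 0],
  [0, 0, -0.03, 0, 0, 0],
  [0, 0, -0.04, 0, 0, 0],
  [0, 0, -0.04, 0, 0, 0],
  [0, 0, -0.04, 0, 0, 0],
  [0, -0.04, 0, 0, 0, 0],
  [0, -0.04, 0, 0, 0, 0],
  [0, -0.04, 0, 0, 0, 0],
  [0, 0, 0, 0, 0, 0],
  [0, 0, 0, 0, 0, 0],
])

```text
time_s: 15.65
eef_pos: [602.0, -326.2, 201.7]
ee_rot: [0.348, -3.121, -0.001]
wrist_force: [0.2, -0.3, 0.2]
gripper_width: 0.001
grip_force: 0.0
```

```bash
python3 c.py pics/f1.png | egrep "blue|tcp|plate|carrier"; python3 m.py
```

```text
scene carrier 0.88 [256.2, 205.6, 65.0, 40.8] along -0.4
scene plate 0.67 [185.3, 164.4, 53.2, 32.7] along -231.6
scene plate 0.62 [263.8, 209.3, 51.4, 34.5] along 1.7
scene blue [299   0   6  16  56] 46.3
scene blue [319 209   4  31  56] 81.0
scene blue [256 210   4  26  58] -79.9
top carrier 0.85 [240.0, 177.6, 61.7, 62.2] along -1.3
top plate 0.87 [370.5, 264.8, 32.9, 52.3] along -273.9
top plate 0.82 [246.1, 185.4, 48.3, 48.6] along 1.2
top blue [292 184  10  35  93] -79.8
top blue [238 198  10  34  65] 81.9
tcp along -276.08395983425095 implied carrier -176.58395983425095 [0.17004622 0.3828832  0.50869226]Traceback (most recent call last):
  File "m.py", line 22, in <module>
    res[t],e=fit([(T,best(t,T)),(S,best(t,S))],[*c0(*uv,65),a0],lambda v:boxpts(v[:2],v[2],108,176,0,65)); print(t,res[t].round(3),e.round(2))
                     ~~~~^^^^^
  File "m.py", line 8, in best
    def best(t,p,x=None): return nets.cut_out(t,p)[0]["region"]
                                 ~~~~~~~~~~~~~~~~~^^^
IndexError: list index out of range
```

View pics/f1.png

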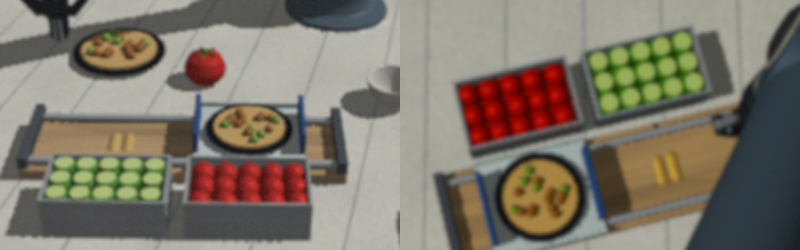

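The carrier sits square in front of the red tomato pan, at about (250,130) left and (543,198) right, within roughly 1 mm of the station. The plate is flat and centred, and the robot is clear, so I hand in.

```bash
python3 -c "
from plant import arm
print(arm.close_job())"
```

```text
the job is handed in; nothing more can be done
None
```

I pushed the drawer fully home and clicked the carrier into the tomato station (within about 1 mm by camera) with the plate flat and centred; the job is handed in, and no verdict was returned.

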